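# Switch on the clamping bench

### The arm

A 7-joint arm with a two-finger parallel gripper is mounted at the origin on the work surface. World frame = base frame: x ahead of the robot, y to its left, z up, the work surface at z = 0. Lengths are in m, angles in rad, forces in N, time in s.
With the tool pointing down it reaches from about 0.35 to 0.9 m from the base axis. Payload 8.1 kg.
Tool frame: the origin (TCP) lies on the centre line of the jaws, within the pads' length; the fingertips stand 17 mm ahead of it and the grasp point (between the pads) lies 2 mm behind it (arm.tips_ahead is the distance from the TCP to the fingertips, in m); z points along the fingers, y is the line along which they close (so a half turn about z gives the same grasp; the last joint's range is limited). The gripper opens to 85 mm and grips with 20 to 120 N. Pads are 22 mm wide; open, the fingers measure 114 mm over their backs; the gripper's body (76 mm by 85 mm) begins 54 mm behind the grasp point. The pads swing forward as they close: fully open they stand 13 mm farther back than shut.
Start: joints at [-1.209, 0.434, 0.025, 1.573, -0.012, 1.134, -0.075], TCP at [0.28, 0.559, 0.248] pointing down, gripper open.
Joint ranges: [-2.62, 2.62], [-0.44, 2.09], [-1.27, 1.32], [0.08, 2.57], [-1.32, 4.46], [0.12, 2], [-2.74, 2.74]. Speed limits (rad/s): [2.22, 2.22, 3.01, 3.01, 3.14, 3.14, 3.14].

### API

Orientations are given as a rotation vector (axis times angle).
In Python, from station import arm, viewer, ticket gives the robot as it stands. The module is installed in compiled form; this text tells all that it offers.
- The arm moves only by the tool send_rows, never from a script. Its argument "plan" is a list of rows, each a list of 7 numbers: the shift along the tool's x, y, z in m, then the turn, a rotation vector about the tool's x, y, z in rad, then the finger opening in m, from 0 to 0.0854. A call has 1 to 8 rows; each row is the pose to reach, as a shift and turn from the pose commanded when the call began, along the tool's axes at that moment; what a row does not reach only later rows make up. A row lasts 1/12 s, in which the tool goes at most 41.7 mm and 7.16 degrees, less where a joint would pass 70% of its speed; a pose out of reach is approached as far as the arm can. A call with a gripper value outside its range is refused whole. The fingers move at their own pace and stop on an object; the grip force is fixed at half the most. Time passes only in rows, so rows that repeat a pose let the fingers close. It gives the time, the measured TCP pose, the force, the opening and the grip force at its end, in the units of the state.
- arm.get_obs(): the state, without advancing time (a new reading comes with each control period).
- viewer.read_camera(name): name is "side" or "top"; returns a dict with "pixels" (480x640x3 uint8, red, green, blue), "z_map" (480x640 float32, m along the optical axis (not along the pixel's ray), 0 where there is no reading), "vfov" (degrees; the focal length in pixels is half the picture's height over the tangent of half this angle, whatever the lens; pixels are square), "cx", "cy" (the principal point, pixels), "R" (3x3) and "t" (3): a world point X has camera coordinates R X + t. Camera axes: x right, y down, z forward; pixel columns grow to the right and rows downward; lengths in m; the calibration is good to about 2 mm. A picture is of the moment at which its call begins.
- ticket.finish_job(): hands the job in; it is judged then, once.
Trained networks look in the newest picture that a camera, given by its name, has taken for a name from the list of things; names that differ only in an ending like _2 or _b are one class to them, and where a whole thing is asked for, a point or a joint stands for the part that bears it (a point fixed in the world has none). Each returns a list of dicts, best first, with "conf" (0 to 1); they miss things now and then, are a little off and sometimes report something else, mostly with a low value. They report only what shows in the picture. A call takes as long as a camera call. They do not tell look-alikes from the thing itself.
- viewer.search_frame(camera, query): "extent" ([left, top, right, bottom] in pixels, round what is visible of it).
- viewer.cut_out(camera, query): "pixels" (480x640 bool, what is visible of it) and "extent" ([left, top, right, bottom] in pixels, round what is visible of it).
The state is a dict: "clock": time; "joints": joint angles; "qd": joint speeds; "joint_torque": joint torques, N m; "tcp_pos": TCP position; "eef_rot": TCP orientation; "contact_force": force on the tool from outside, world axes, zero at the start; "torque": the same for the moment, N m; "finger_gap": finger opening in m; "grip_force": force on a finger pad.
Only numpy, scipy, OpenCV 4.12 (cv2) and the standard library are available. Lean on these libraries where they do the work, as an engineer would, in place of code of your own. Each camera call takes 0.05 s, during which the arm holds its last target. There are 200 camera calls.

### The job

Switch on the welding bench's air clamps with the closed fingertips, in this order: press down the raised end of the rocker on the mains box until it has tipped fully over, push the mushroom-shaped palm knob of the air valve fully home, then press the square key on the hand pendant all the way down and let it come back up. Leave the round key alone, do not pick up or push about the pendant or the things standing around, and finish clear of everything.

Things in the scene. Friction and masses are not known exactly. Their poses are not given: they have to be found in the camera images.
- mains_box: grey painted switch box, bolted to the table, 120 (its x) x 80 x 44 mm high, with a black stub gland on its -x end; carries the rocker along its x axis, in the middle of its top. Origin: centre of its underside. It may face any way.
- rocker (a joint): tilt of the black paddle rocker on the mains box, rad: 0 = off (the end towards the box's +x stands raised), 0.44 = fully over (that end down, the other raised). The rocker is 80 mm long, 34 mm wide, a shallow V in side view, pivoting in the middle 55 mm above the table; it is friction-held, stays where it is left, and needs about 3 N at the pressing point, which travels about 12 mm down.
- rocker_press (a point): pressing point: on the upper face of the rocker's arm towards the box's +x, 30 mm out from the pivot; moves with the rocker; when off it is the raised end (about 74 mm above the table), when over about 62 mm. The end of the arm is 10 mm further out.
- valve_block: aluminium air valve block, bolted to the table, 80 x 80 x 40 mm high with a brass stub on two sides. Origin: centre of its underside.
- palm_knob (a joint): how far the palm knob on the valve block is pushed down, m: 0 = out, 0.011 = fully home. Friction-held, about 3 N, stays where it is left.
- palm_knob_top (a point): centre of the top of the black mushroom-shaped palm knob (46 mm across, 14 mm thick, on a stem), 76 mm above the table when out, 65 mm when home; it moves straight down.
- pendant: loose grey hand pendant lying on the table, 160 (its x) x 66 x 34 mm high, about 0.8 kg, two black keys on its top. Origin: centre of its underside; the square key is 42 mm towards its +x, the round key 42 mm towards its -x.
- square_key (a joint): how far the square key is pressed, m: 0 = up, 0.006 = fully down. Sprung: 1.5 N to start, 5 N fully down; it comes back by itself.
- square_key_top (a point): centre of the top of the square key (30 x 30 mm), 45 mm above the table when up.
- round_key (a joint): how far the round key is pressed, m: 0 = up, 0.006 = fully down; sprung like the square key. To be left alone.
- round_key_top (a point): centre of the top of the round key (30 mm across), 45 mm above the table when up.
- tip_tin: round steel tin, 70 mm across, 52 mm high; origin at the centre of its underside; stands among the work; leave it where it is
- weld_magnet: dark steel welding square, a triangle 86 mm long, 22 mm thick, 86 mm high; origin under its middle; stands among the work; leave it where it is
- angle_offcut: aluminium tread-plate angle, 50 x 100 x 50 mm high; origin under its middle; stands among the work; leave it where it is
- hammer: hammer lying to the right; leave it where it is
- wrench: wrench lying to the left; leave it where it is
- spray_can: grey spray can, 64 mm across, 150 mm high, upright at the far left; leave it where it is
- tube_offcut: short upright aluminium tube, 50 mm across, 70 mm high, beyond the work; leave it where it is
There are look-alikes about, which are no part of the job. Leave any green look-alike of the valve_block alone. What is shaped like the pendant but blue is not meant.

How it is judged:
By the outcome, as a careful person would: the job done as asked, in the order asked, and still so for the second after the job is handed in, with the robot touching nothing.
It also fails if it takes over 48 s, if anything falls off the work surface, if the arm or the gripper's body presses on something with over 40 N, if the wrist force passes 120 N, or if a joint passes its speed limit or range.

## Working session

There is one attempt and no reset: what is moved stays moved. The work goes in short steps, Python scripts to look and compute and a tool call to move; the robot and the scene stay as the last step left them, time stands still between calls to the robot, and variables do not carry over. Pictures are saved under pics/ and viewed, at most 10 in all, crops included, and the job is handed in when it is done.

Besides the shell and the picture viewer there is one more tool, called after "Call:" as name([rows], argument=value, ...), one row to a line, values as JSON. send_rows: Moves the arm, as the interface text tells. Its arguments: {"type":"object","properties":{"plan":{"type":"array","items":{"type":"array","items":{"type":"number"}}}},"required":["plan"]}

```bash
mkdir -p pics
cat > h.py <<'E'
import numpy as np, cv2
from station import arm, viewer, ticket
def world(c):
    f=240/np.tan(np.radians(c["vfov"]/2)); v,u=np.mgrid[0:480,0:640]; z=c["z_map"]
    P=np.stack([(u-c["cx"])/f*z,(v-c["cy"])/f*z,z],-1)
    return (P-c["t"])@c["R"]
E
python3 - <<'E'
from h import *
ims=[]
for n in ("top","side"):
    c=viewer.read_camera(n); cv2.imwrite(f"pics/{n}0.png",c["pixels"][...,::-1]); W=world(c); np.savez(n+"0.npz",W=W,z=c["z_map"],px=c["pixels"])
    print(n,c["vfov"],c["cx"],c["cy"],c["R"].round(3).tolist(),c["t"])
    for q in ("mains_box","rocker_press","valve_block","palm_knob_top","pendant","square_key_top","round_key_top"):
        for d in viewer.cut_out(n,q)[:3]:
            m=d["pixels"]&(c["z_map"]>0)
            print(q,round(d["conf"],2),np.round(d["extent"]),np.median(W[m],0).round(3) if m.any() else None)
s=arm.get_obs();print(s["clock"],s["tcp_pos"],s["eef_rot"],s["contact_force"],arm.tips_ahead)
E
```

```text
top 49.44959315600568 321.9012538159944 231.51607767236183 [[0.015, -1.0, -0.007], [-0.984, -0.014, -0.179], [0.179, 0.01, -0.984]] [0.02258503 0.53761773 1.23752666]
mains_box 0.83 [408. 240. 446. 292.] [ 0.456 -0.222  0.045]
mains_box 0.5 [423. 248. 438. 281.] [ 0.459 -0.226  0.065]
rocker_press 0.9 [421. 248. 439. 281.] [ 0.46  -0.227  0.065]
valve_block 0.93 [202. 252. 250. 294.] [0.435 0.267 0.04 ]
valve_block 0.72 [196. 189. 242. 231.] [0.583 0.292 0.04 ]
palm_knob_top 0.81 [212. 260. 230. 278.] [0.438 0.272 0.074]
palm_knob_top 0.81 [202. 199. 222. 219.] [0.589 0.298 0.076]
palm_knob_top 0.23 [231. 136. 255. 167.] [0.736 0.227 0.049]
pendant 0.92 [306. 179. 354. 244.] [0.595 0.014 0.033]
pendant 0.86 [426. 321. 465. 390.] [ 0.244 -0.264  0.033]
square_key_top 0.73 [439. 365. 455. 383.] [ 0.203 -0.27   0.043]
square_key_top 0.63 [314. 189. 328. 196.] [0.634 0.034 0.044]
square_key_top 0.58 [233. 136. 253. 166.] [0.735 0.227 0.052]
round_key_top 0.53 [126. 248. 160. 315.] [0.429 0.475 0.007]
round_key_top 0.52 [330. 213. 342. 228.] [ 0.56  -0.004  0.044]
side 43.95396717822643 3
[... 368 characters left out ...]
 [0.585 0.281 0.041]
palm_knob_top 0.68 [304. 156. 322. 169.] [0.589 0.293 0.076]
palm_knob_top 0.48 [254. 177. 270. 187.] [0.438 0.266 0.076]
palm_knob_top 0.22 [256. 243. 285. 276.] [0.397 0.008 0.051]
pendant 0.69 [313. 220. 372. 271.] [0.593 0.003 0.034]
pendant 0.67 [206. 351. 279. 402.] [ 0.244 -0.278  0.034]
square_key_top 0.6 [216. 370. 229. 383.] [ 0.202 -0.276  0.045]
square_key_top 0.57 [347. 225. 362. 239.] [0.634 0.031 0.045]
round_key_top 0.53 [329. 243. 339. 258.] [ 0.561 -0.008  0.046]
round_key_top 0.42 [254. 356. 264. 368.] [ 0.287 -0.267  0.045]
0.8 [0.28018647 0.55866957 0.2483238 ] [7.23703016e-01 3.05706132e+00 3.30810702e-05] [-0.553868    0.58241332 -1.09254599] 0.017
```

View pics/top0.png

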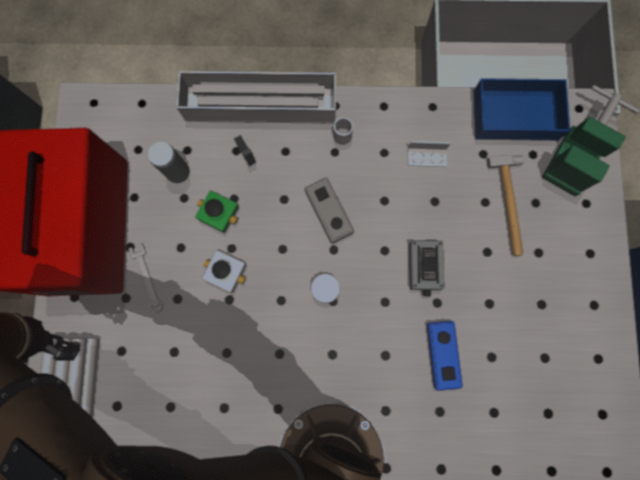

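View pics/side0.png

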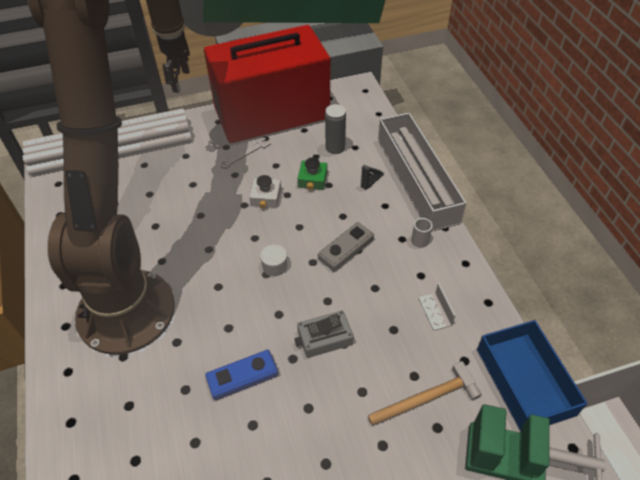

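The top picture shows the grey mains box at about (427,265), with its gland at (427,292), so the box's +x points up in the image, along world +x. The silver valve knob is at (221,269), and the grey pendant's square key is at (321,194) with its round key at (336,221). The green valve (215,210) and the blue pendant (445,355) are decoys. The side picture agrees. Next I'll measure these points more finely.

Run:
```python
from h import *
from scipy.spatial.transform import Rotation as Ro
R=Ro.from_rotvec(arm.get_obs()["eef_rot"]).as_matrix(); print(R.round(4).tolist())
def rect(p): return [np.round(a,4) for a in cv2.minAreaRect(p[:,:2].astype(np.float32))]
for n in("top","side"):
    d=np.load(n+"0.npz");W=d["W"];g=d["px"].mean(-1);ok=d["z"]>0
    def sel(c,r,lo,hi): return W[ok&(np.hypot(W[...,0]-c[0],W[...,1]-c[1])<r)&(W[...,2]>lo)&(W[...,2]<hi)]
    print(n)
    k=sel((.437,.269),.05,.07,.085);print("knob",k.mean(0).round(4),rect(k),len(k))
    k=sel((.437,.265),.065,.036,.044);print("valve",rect(k))
    k=sel((.634,.032),.03,.040,.05);print("sq",k.mean(0).round(4),rect(k),len(k))
    k=sel((.560,-.006),.03,.040,.05);print("rd",k.mean(0).round(4),rect(k),len(k))
    k=sel((.595,.01),.12,.03,.05);print("pend",rect(k))
    k=sel((.457,-.226),.09,.039,.049);print("box",rect(k))
    k=sel((.457,-.226),.06,.052,.09);print("rocker",rect(k),len(k))
    for x in np.arange(.41,.52,.01):
        s=k[abs(k[:,0]-x)<.005]
        if len(s):print(round(x,2),s[:,1].mean().round(4),np.median(s[:,2]).round(4),len(s))
    # tall things
    m=ok&(W[...,2]>.12)&(W[...,0]>.2)&(W[...,0]<.9)&(W[...,1]>-.4)&(W[...,1]<.5)
    print("tall",W[m].min(0),W[m].max(0))
```

```text
[[-0.8939, 0.4483, 0.0], [0.4483, 0.8939, 0.0], [-0.0, 0.0, -1.0]]
top
knob [0.4383 0.2723 0.0743] [array([0.4383, 0.2727]), array([0.0416, 0.0433]), np.float64(45.5987)] 252
valve [array([0.4381, 0.2731]), array([0.0804, 0.08  ]), np.float64(65.6411)]
sq [0.6357 0.0347 0.0444] [array([0.6345, 0.0386]), array([0.0314, 0.0392]), np.float64(21.0414)] 131
rd [ 0.5602 -0.0043  0.0444] [array([ 0.5556, -0.0042]), array([0.0404, 0.0249]), np.float64(0.8185)] 105
pend [array([0.5979, 0.0154]), array([0.1567, 0.0649]), np.float64(26.6113)]
box [array([ 0.4615, -0.2274]), array([0.1189, 0.0802]), np.float64(0.6111)]
rocker [array([ 0.4595, -0.227 ]), array([0.0456, 0.0746]), np.float64(89.1361)] 462
0.42 -0.2253 0.0638 25
0.43 -0.227 0.063 61
0.44 -0.2275 0.0626 57
0.45 -0.2272 0.0628 59
0.46 -0.226 0.0637 60
0.47 -0.2264 0.0672 68
0.48 -0.2273 0.0705 60
0.49 -0.2277 0.0742 60
0.5 -0.2263 0.075 12
tall [0.20000949 0.273179   0.12028522] [0.72893754 0.49998226 0.76956396]
side
knob [0.4381 0.269  0.076 ] [array([0.4388, 0.2718]), array([0.0444, 0.0416]), np.float64(16.6698)] 141
valve [array([0.4368, 0.2679]), array([0.0945, 0.0804]), np.float64(65.0205)]
sq [0.6344 0.031  0.0455] [array([0.6327, 0.0305]), array([0.0481, 0.0513]), np.float64(7.0817)] 113
rd [ 0.5625 -0.0073  0.0448] [array([ 0.5649, -0.0061]), array([0.0374, 0.047 ]), np.float64(29.4606)] 89
pend [array([0.5991, 0.0119]), array([0.1613, 0.068 ]), np.float64(26.5793)]
box [array([ 0.461 , -0.2295]), array([0.1197, 0.0836]), np.float64(0.7721)]
rocker [array([ 0.4559, -0.2317]), array([0.097 , 0.0632]), np.float64(2.293)] 478
0.41 -0.2427 0.0526 3
0.42 -0.2293 0.0628 27
0.43 -0.233 0.0642 62
0.44 -0.2296 0.064 56
0.45 -0.2308 0.0646 60
0.46 -0.2311 0.0658 63
0.47 -0.2322 0.068 62
0.48 -0.2313 0.0718 65
0.49 -0.2298 0.0742 61
0.5 -0.2321 0.0748 18
0.51 -0.2468 0.0521 1
tall [0.23726837 0.37443578 0.12035056] [0.73073877 0.49998175 0.35738474]
```

Call:
send_rows([
  [-0.025, -0.028, 0, 0, 0, 0.125, 0],
  [-0.05, -0.056, 0, 0, 0, 0.25, 0],
  [-0.075, -0.084, 0, 0, 0, 0.375, 0],
  [-0.1, -0.112, 0, 0, 0, 0.5, 0],
  [-0.125, -0.14, 0, 0, 0, 0.625, 0],
  [-0.15, -0.168, 0, 0, 0, 0.75, 0],
  [-0.175, -0.196, 0, 0, 0, 0.875, 0],
  [-0.2, -0.225, 0, 0, 0, 1.0, 0],
])

```text
clock: 1.47
tcp_pos: [0.3583, 0.2663, 0.2485]
eef_rot: [-2.108, -2.329, -0.001]
contact_force: [1.3, -0.5, 0.1]
finger_gap: -0.0002
grip_force: 0.0
```

Call:
send_rows([
  [0, 0, 0, 0, 0, 0.1063, 0],
  [0, 0, 0, 0, 0, 0.1063, 0],
  [0, 0, 0, 0, 0, 0.1063, 0],
])

```text
clock: 1.72
tcp_pos: [0.3581, 0.2683, 0.2486]
eef_rot: [-2.218, -2.224, -0.002]
contact_force: [-0.6, -0.0, 0.1]
finger_gap: 0.0001
grip_force: 0.0
```

Call:
send_rows([
  [-0.036, 0.01, 0, 0, 0, 0, 0],
  [-0.072, 0.02, 0, 0, 0, 0, 0],
  [-0.108, 0.03, 0, 0, 0, 0, 0],
  [-0.144, 0.039, 0, 0, 0, 0, 0],
  [-0.18, 0.049, 0, 0, 0, 0, 0],
  [-0.216, 0.058, 0, 0, 0, 0, 0],
  [-0.252, 0.068, 0, 0, 0, 0, 0],
  [-0.288, 0.077, 0, 0, 0, 0, 0],
])

```text
clock: 2.38
tcp_pos: [0.4359, -0.0205, 0.2485]
eef_rot: [2.214, 2.228, 0.001]
contact_force: [1.4, 0.4, 0.2]
finger_gap: 0.0002
grip_force: 0.0
```

Call:
send_rows([
  [-0.036, 0.01, 0, 0, 0, 0, 0],
  [-0.072, 0.02, 0, 0, 0, 0, 0],
  [-0.108, 0.03, 0, 0, 0, 0, 0],
  [-0.144, 0.039, 0, 0, 0, 0, 0],
  [-0.18, 0.049, 0, 0, 0, 0, 0],
  [-0.209, 0.056, 0, 0, 0, 0, 0],
  [-0.209, 0.056, 0.03, 0, 0, 0, 0],
  [-0.209, 0.056, 0.06, 0, 0, 0, 0],
])

```text
clock: 3.05
tcp_pos: [0.4932, -0.231, 0.1883]
eef_rot: [2.215, 2.222, 0.001]
contact_force: [-0.3, 1.3, -0.5]
finger_gap: -0.0002
grip_force: 0.0
```

Call:
send_rows([
  [0, 0, 0.03, 0, 0, 0, 0],
  [0, 0, 0.06, 0, 0, 0, 0],
  [0, 0, 0.075, 0, 0, 0, 0],
  [0, 0, 0.075, 0, 0, 0, 0],
  [0, 0, 0.075, 0, 0, 0, 0],
])

```text
clock: 3.47
tcp_pos: [0.4914, -0.2282, 0.1127]
eef_rot: [-2.216, -2.224, 0.001]
contact_force: [-0.2, -0.2, 0.6]
finger_gap: -0.0
grip_force: 0.0
```

Run:
```python
from h import *
s=arm.get_obs();print(s["clock"],s["tcp_pos"],s["eef_rot"],s["contact_force"],s["joints"])
c=viewer.read_camera("side");a=c["pixels"][220:400,220:420]
d=viewer.read_camera("top")["pixels"][200:335,350:500]
i=np.hstack([cv2.resize(a,(440,396)),cv2.resize(d,(440*396//396-80,396))]);cv2.imwrite("pics/r1.png",i[...,::-1])
```

```text
3.4667 [ 0.49137324 -0.22822416  0.11269884] [-2.21622078e+00 -2.22446783e+00  1.29548983e-03] [-0.22077415 -0.2382243   0.57109614] [-0.08828362  0.50778736  0.59178889  1.96295523 -0.392523    0.78730559
  0.73125194]
```

View pics/r1.png

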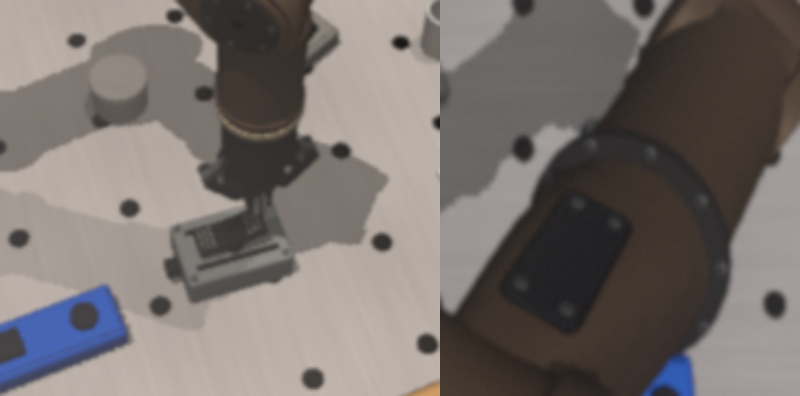

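The tips, at about (262,205) in the crop, stand over the rocker's far (+x) raised end, clear above it. Next I press slowly.

Call:
send_rows([
  [0, 0, 0.006, 0, 0, 0, 0],
  [0, 0, 0.012, 0, 0, 0, 0],
  [0, 0, 0.016, 0, 0, 0, 0],
  [0, 0, 0.019, 0, 0, 0, 0],
  [0, 0, 0.022, 0, 0, 0, 0],
  [0, 0, 0.025, 0, 0, 0, 0],
  [0, 0, 0.027, 0, 0, 0, 0],
  [0, 0, 0.027, 0, 0, 0, 0],
])

```text
clock: 4.23
tcp_pos: [0.4909, -0.2293, 0.0861]
eef_rot: [2.222, 2.221, -0.0]
contact_force: [0.4, -0.6, 1.1]
finger_gap: 0.0002
grip_force: 0.4
```

Call:
send_rows([
  [0, 0, 0.001, 0, 0, 0, 0],
  [0, 0, 0.002, 0, 0, 0, 0],
  [0, 0, 0.003, 0, 0, 0, 0],
  [0, 0, 0.004, 0, 0, 0, 0],
  [0, 0, 0.005, 0, 0, 0, 0],
  [0, 0, 0.005, 0, 0, 0, 0],
])

```text
clock: 4.73
tcp_pos: [0.4909, -0.2292, 0.0812]
eef_rot: [2.222, 2.221, -0.0]
contact_force: [1.7, 0.8, 2.0]
finger_gap: 0.0005
grip_force: 1.1
```

Call:
send_rows([
  [0, 0, 0.001, 0, 0, 0, 0],
  [0, 0, 0.002, 0, 0, 0, 0],
  [0, 0, 0.002, 0, 0, 0, 0],
])

```text
clock: 4.98
tcp_pos: [0.4913, -0.2292, 0.0794]
eef_rot: [2.221, 2.221, 0.001]
contact_force: [2.8, 0.3, 3.5]
finger_gap: -0.0002
grip_force: 2.0
```

Call:
send_rows([
  [0, 0, 0.001, 0, 0, 0, 0],
  [0, 0, 0.001, 0, 0, 0, 0],
])

```text
clock: 5.15
tcp_pos: [0.4914, -0.2293, 0.0791]
eef_rot: [2.221, 2.22, 0.002]
contact_force: [0.7, 2.1, 15.6]
finger_gap: -0.0001
grip_force: 7.1
```

The force jumped to 15.6 N with the tip at 62 mm, which is the end stop. I'll raise and check.

Call:
send_rows([
  [0, 0, 0.0005, 0, 0, 0, 0],
  [0, 0, 0.0005, 0, 0, 0, 0],
  [0, 0, -0.01, 0, 0, 0, 0],
  [0, 0, -0.04, 0, 0, 0, 0],
  [0, 0, -0.08, 0, 0, 0, 0],
  [0.03, 0, -0.1, 0, 0, 0, 0],
  [0.065, 0, -0.1, 0, 0, 0, 0],
  [0.1, 0, -0.1, 0, 0, 0, 0],
])

```text
clock: 5.82
tcp_pos: [0.4904, -0.1289, 0.1793]
eef_rot: [2.224, 2.218, 0.001]
contact_force: [0.8, 1.7, -0.0]
finger_gap: 0.0001
grip_force: 0.0
```

Call:
send_rows([
  [0.036, -0.004, 0, 0, 0, 0, 0],
  [0.072, -0.008, 0, 0, 0, 0, 0],
  [0.108, -0.012, 0, 0, 0, 0, 0],
  [0.144, -0.016, 0, 0, 0, 0, 0],
  [0.18, -0.02, 0, 0, 0, 0, 0],
  [0.216, -0.024, 0, 0, 0, 0, 0],
  [0.252, -0.028, 0, 0, 0, 0, 0],
  [0.288, -0.032, 0, 0, 0, 0, 0],
])

```text
clock: 6.48
tcp_pos: [0.4574, 0.1599, 0.1779]
eef_rot: [-2.222, -2.22, 0.003]
contact_force: [0.5, 0.0, 0.8]
finger_gap: 0.0
grip_force: 0.0
```

Run:
```python
from h import *
s=arm.get_obs();print(s["clock"],s["tcp_pos"],s["contact_force"])
for n in("side","top"):
    c=viewer.read_camera(n);W=world(c)
    k=W[(c["z_map"]>0)&(np.hypot(W[...,0]-.461,W[...,1]+.2285)<.05)&(W[...,2]>.052)&(W[...,2]<.1)]
    print(n,[(round(x,2),np.median(s[:,2]).round(4)) for x in np.arange(.42,.51,.01) if len(s:=k[abs(k[:,0]-x)<.005])])
```

```text
6.4833 [0.45738999 0.1598851  0.17794141] [0.46537696 0.02322341 0.84471267]
side [(np.float64(0.42), np.float64(0.0772)), (np.float64(0.43), np.float64(0.0765)), (np.float64(0.44), np.float64(0.0743)), (np.float64(0.45), np.float64(0.0689)), (np.float64(0.46), np.float64(0.0664)), (np.float64(0.47), np.float64(0.0641)), (np.float64(0.48), np.float64(0.0641)), (np.float64(0.49), np.float64(0.0625)), (np.float64(0.5), np.float64(0.0617))]
top [(np.float64(0.42), np.float64(0.0552)), (np.float64(0.43), np.float64(0.0758)), (np.float64(0.44), np.float64(0.0728)), (np.float64(0.45), np.float64(0.0688)), (np.float64(0.46), np.float64(0.0649)), (np.float64(0.47), np.float64(0.0627)), (np.float64(0.48), np.float64(0.062)), (np.float64(0.49), np.float64(0.0616)), (np.float64(0.5), np.float64(0.061))]
```

The rocker is mirrored and fully over: the pressed end is now at 62 mm. Knob next.

Call:
send_rows([
  [0.036, -0.007, 0, 0, 0, 0, 0],
  [0.072, -0.014, 0, 0, 0, 0, 0],
  [0.111, -0.02, 0, 0, 0, 0, 0],
  [0.111, -0.02, 0.03, 0, 0, 0, 0],
  [0.111, -0.02, 0.06, 0, 0, 0, 0],
  [0.111, -0.02, 0.075, 0, 0, 0, 0],
  [0.111, -0.02, 0.078, 0, 0, 0, 0],
  [0.111, -0.02, 0.078, 0, 0, 0, 0],
])

```text
clock: 7.25
tcp_pos: [0.4382, 0.2684, 0.0994]
eef_rot: [2.223, 2.22, -0.006]
contact_force: [0.2, -0.1, -0.3]
finger_gap: 0.0003
grip_force: 0.0
```

Call:
send_rows([
  [0, 0, 0.003, 0, 0, 0, 0],
  [0, 0, 0.006, 0, 0, 0, 0],
  [0, 0, 0.009, 0, 0, 0, 0],
  [0, 0, 0.011, 0, 0, 0, 0],
  [0, 0, 0.013, 0, 0, 0, 0],
  [0, 0, 0.015, 0, 0, 0, 0],
  [0, 0, 0.016, 0, 0, 0, 0],
  [0, 0, 0.016, 0, 0, 0, 0],
])

```text
clock: 7.92
tcp_pos: [0.4393, 0.27, 0.0843]
eef_rot: [2.222, 2.221, 0.001]
contact_force: [0.6, 0.6, 1.7]
finger_gap: -0.0001
grip_force: 0.6
```

Call:
send_rows([
  [0, 0, 0.001, 0, 0, 0, 0],
  [0, 0, 0.001, 0, 0, 0, 0],
])

```text
clock: 8.08
tcp_pos: [0.4392, 0.27, 0.0833]
eef_rot: [2.222, 2.221, 0.0]
contact_force: [1.0, -0.2, 2.0]
finger_gap: -0.0001
grip_force: 0.7
```

Call:
send_rows([
  [0, 0, 0.001, 0, 0, 0, 0],
  [0, 0, 0.0015, 0, 0, 0, 0],
  [0, 0, 0.0015, 0, 0, 0, 0],
])

```text
clock: 8.33
tcp_pos: [0.4392, 0.27, 0.0821]
eef_rot: [-2.222, -2.221, -0.001]
contact_force: [0.8, -0.0, 6.7]
finger_gap: -0.0003
grip_force: 3.0
```

Call:
send_rows([
  [0, 0, 0.0007, 0, 0, 0, 0],
  [0, 0, 0.0007, 0, 0, 0, 0],
])

```text
clock: 8.5
tcp_pos: [0.4393, 0.27, 0.0819]
eef_rot: [-2.222, -2.22, -0.001]
contact_force: [-1.2, -1.8, 14.5]
finger_gap: -0.0
grip_force: 7.6
```

Call:
send_rows([
  [0, 0, -0.01, 0, 0, 0, 0],
  [0, 0, -0.04, 0, 0, 0, 0],
  [0, 0, -0.08, 0, 0, 0, 0],
  [0, 0, -0.1, 0, 0, 0, 0],
  [-0.028, 0.022, -0.1, 0, 0, 0, 0],
  [-0.056, 0.046, -0.1, 0, 0, 0, 0],
  [-0.084, 0.07, -0.1, 0, 0, 0, 0],
  [-0.11, 0.092, -0.1, 0, 0, 0, 0],
])

```text
clock: 9.17
tcp_pos: [0.5314, 0.1585, 0.1814]
eef_rot: [-2.221, -2.222, 0.001]
contact_force: [0.1, 0.4, 0.3]
finger_gap: -0.0001
grip_force: 0.0
```

Call:
send_rows([
  [-0.028, 0.022, 0, 0, 0, 0, 0],
  [-0.056, 0.046, 0, 0, 0, 0, 0],
  [-0.084, 0.07, 0, 0, 0, 0, 0],
  [-0.11, 0.09, 0, 0, 0, 0, 0],
  [-0.1275, 0.105, 0, 0, 0, 0, 0],
  [-0.1275, 0.105, 0.03, 0, 0, 0, 0],
  [-0.1275, 0.105, 0.06, 0, 0, 0, 0],
  [-0.1275, 0.105, 0.06, 0, 0, 0, 0],
])

```text
clock: 9.83
tcp_pos: [0.6322, 0.0323, 0.1158]
eef_rot: [-2.218, -2.216, 0.011]
contact_force: [-1.8, 1.1, -0.4]
finger_gap: -0.0001
grip_force: 0.0
```

Run:
```python
from h import *
s=arm.get_obs();print(s["clock"],s["tcp_pos"],s["contact_force"])
for n in("side","top"):
    c=viewer.read_camera(n);W=world(c);ok=c["z_map"]>0
    k=W[ok&(np.hypot(W[...,0]-.438,W[...,1]-.271)<.018)]
    print(n,"knob z",np.percentile(k[:,2],[25,50,75]).round(4) if len(k) else None)
    if n=="side":
        k=W[ok&(np.hypot(W[...,0]-.56,W[...,1]+.005)<.02)&(W[...,2]>.04)&(W[...,2]<.05)];print(k.mean(0),len(k))
        cv2.imwrite("pics/p1.png",cv2.resize(c["pixels"][170:300,270:430],(640,520))[...,::-1])
```

```text
9.8333 [0.63215376 0.03229171 0.1158197 ] [-1.78105495  1.09489828 -0.38066059]
side knob z [0.0512 0.0646 0.0672]
[ 0.56099491 -0.00657308  0.04554694] 86
top knob z [0.0634 0.0648 0.0659]
```

View pics/p1.png

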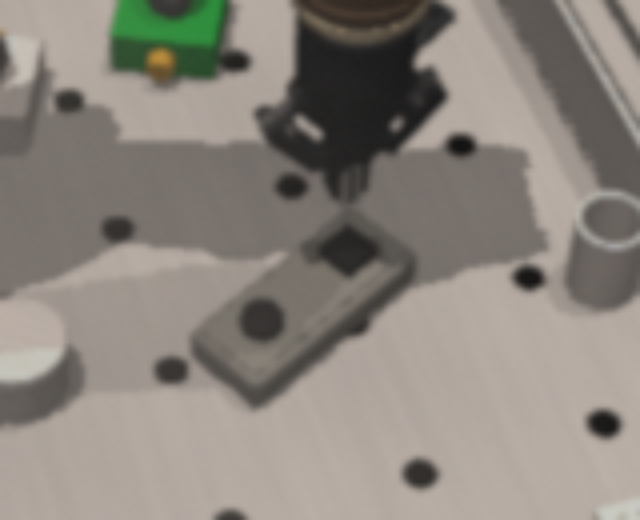

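The knob is home, at 64.8 mm. The tips stand above the square key, which is at (348,250) in the crop. The round key is up at (262,320). I'll descend to just above the square key.

Call:
send_rows([
  [0, 0, 0.015, 0, 0, 0, 0],
  [0, 0, 0.03, 0, 0, 0, 0],
  [0, 0, 0.042, 0, 0, 0, 0],
  [0, 0, 0.048, 0, 0, 0, 0],
  [0, 0, 0.05, 0, 0, 0, 0],
  [0, 0, 0.05, 0, 0, 0, 0],
  [0, 0, 0.05, 0, 0, 0, 0],
])

```text
clock: 10.52
tcp_pos: [0.6365, 0.0323, 0.072]
eef_rot: [2.221, 2.221, 0.001]
contact_force: [-0.2, -0.7, -0.2]
finger_gap: 0.0004
grip_force: 0.0
```

Call:
send_rows([
  [0, 0, 0.004, 0, 0, 0, 0],
  [0, 0, 0.007, 0, 0, 0, 0],
  [0, 0, 0.009, 0, 0, 0, 0],
  [0, 0, 0.011, 0, 0, 0, 0],
  [0, 0, 0.013, 0, 0, 0, 0],
  [0, 0, 0.015, 0, 0, 0, 0],
  [0, 0, 0.015, 0, 0, 0, 0],
])

```text
clock: 11.1
tcp_pos: [0.636, 0.0323, 0.0563]
eef_rot: [-2.222, -2.221, -0.0]
contact_force: [-1.3, 0.4, 4.2]
finger_gap: -0.0002
grip_force: 2.4
```

Call:
send_rows([
  [0, 0, 0.001, 0, 0, 0, 0],
  [0, 0, 0.001, 0, 0, 0, 0],
])

```text
clock: 11.27
tcp_pos: [0.6361, 0.0323, 0.0561]
eef_rot: [-2.222, -2.221, -0.001]
contact_force: [-2.9, 1.1, 12.3]
finger_gap: 0.0001
grip_force: 6.1
```

The key is bottomed at 12 N with the tip at 39 mm. I'll go up and clear.

Call:
send_rows([
  [0, 0, 0.0003, 0, 0, 0, 0],
  [0, 0, -0.005, 0, 0, 0, 0],
  [0, 0, -0.015, 0, 0, 0, 0],
  [0, 0, -0.045, 0, 0, 0, 0],
  [0, 0, -0.08, 0, 0, 0, 0],
  [0, 0, -0.12, 0, 0, 0, 0],
  [0, 0, -0.15, 0, 0, 0, 0],
  [0, 0, -0.15, 0, 0, 0, 0],
])

```text
clock: 11.93
tcp_pos: [0.6392, 0.0315, 0.2122]
eef_rot: [2.218, 2.216, 0.012]
contact_force: [1.2, -0.1, 1.2]
finger_gap: -0.0002
grip_force: 0.0
```

Call:
send_rows([
  [0, -0.03, 0, 0, 0, 0, 0],
  [0, -0.06, 0, 0, 0, 0, 0],
  [0, -0.09, 0, 0, 0, 0, 0],
  [0, -0.12, 0, 0, 0, 0, 0],
  [0, -0.15, 0, 0, 0, 0, 0],
  [0, -0.15, 0, 0, 0, 0, 0],
  [0, -0.15, 0, 0, 0, 0, 0],
])

```text
clock: 12.52
tcp_pos: [0.4847, 0.0325, 0.2055]
eef_rot: [-2.221, -2.221, -0.001]
contact_force: [0.3, 0.0, 0.8]
finger_gap: -0.0005
grip_force: 0.0
```

Run:
```python
from h import *
s=arm.get_obs();print(s["clock"],s["tcp_pos"],s["contact_force"],abs(s["qd"]).max())
c=viewer.read_camera("side");W=world(c);ok=c["z_map"]>0
for n,x,y in(("sq",.634,.031),("rd",.5625,-.0073),("knob",.438,.271)):
    k=W[ok&(np.hypot(W[...,0]-x,W[...,1]-y)<.02)&(W[...,2]>.03)];print(n,np.percentile(k[:,2],[50,75]).round(4),len(k))
k=W[ok&(np.hypot(W[...,0]-.595,W[...,1]-.01)<.12)&(W[...,2]>.03)&(W[...,2]<.05)]
print(cv2.minAreaRect(k[:,:2].astype(np.float32)))
cv2.imwrite("pics/end.png",c["pixels"][...,::-1])
```

```text
12.5167 [0.48470999 0.03250953 0.20549249] [0.2946488  0.02905197 0.79236229] 0.06509251439500188
sq [0.0438 0.0475] 156
rd [0.0426 0.0457] 152
knob [0.0633 0.0666] 164
((0.5986306667327881, 0.011642403900623322), (0.16039001941680908, 0.06798379123210907), 26.314130783081055)
```

View pics/end.png

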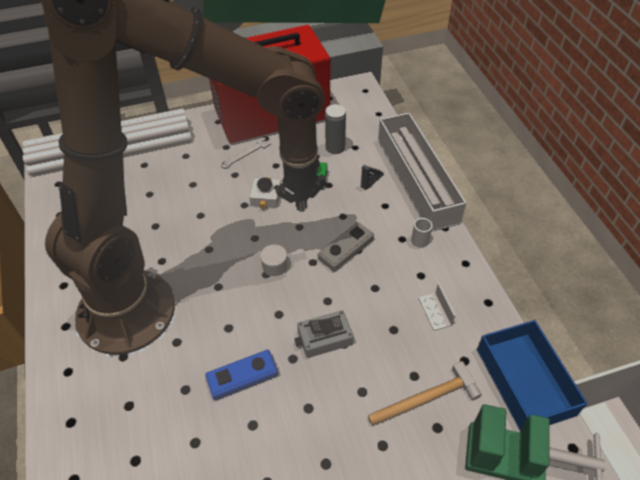

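The side picture shows everything standing where it was. The pendant is unmoved at (347,247), the knob is low at (265,185), the rocker is tipped at (325,325), and the gripper is clear at (302,200). I'm handing in.

```bash
python3 -c "
from h import *
print(ticket.finish_job())"
```

```text
the job is handed in; nothing more can be done
None
```

The job is handed in at about 12.5 s: the rocker is fully over, the palm knob is home, the square key was pressed fully and came back up, in that order, and the arm finished clear with the round key and everything else left alone.

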